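Index the decorating wheel to the next division

ROBOT

A 6-joint arm with a two-finger parallel gripper is mounted at the origin on the work surface. World frame = base frame: x ahead of the robot, y to its left, z up, the work surface at z = 0. Lengths are in mm, angles in rad, forces in N, time in s.
With the tool pointing down it reaches from about 400 to 925 mm from the base axis. Payload 12.5 kg.
Tool frame: the origin (TCP) lies on the centre line of the jaws, within the pads' length; the fingertips stand 19 mm ahead of it and the grasp point (between the pads) is the TCP; z points along the fingers, y is the line along which they close (so a half turn about z gives the same grasp; the last joint's range is limited). The gripper opens to 95 mm and grips with 3 to 60 N. Pads are 20 mm wide; open, the fingers measure 119 mm over their backs; the gripper's body (75 mm by 180 mm) begins 59 mm behind the grasp point.
Start: joints at [1.192, 0.491, 1.559, -0, 1.092, -0.106], TCP at [168.376, 601.911, 206.761] pointing down, gripper open.
Joint ranges: [-3.1, 3.1], [-0.84, 2.19], [0.05, 2.79], [-1.13, 4.28], [0.06, 2.93], [-2.69, 2.69]. Speed limits (rad/s): [2.22, 2.22, 2.79, 3.14, 3.14, 3.14].

INTERFACE

Orientations are given as [roll, pitch, yaw] about the fixed x, y, z axes, in that order (R = Rz(yaw) Ry(pitch) Rx(roll)).
In Python, from cell import state, read_camera, job_done gives the robot as it stands.
- The arm moves only by the tool arm_command, never from a script. Its argument "deltas" is a list of rows, each an object of numbers: "dx", "dy", "dz": the shift along the world's x, y, z in m; "yaw": the turn about the world's z in degrees. In form: [{"dx": .., "dy": .., "dz": .., "yaw": ..}, ...]. A call has 1 to 20 rows; each row shifts and turns the commanded pose from where the row before left it; what a row does not reach is not made up. A row lasts 1/10 s, in which the tool goes at most 50 mm and 8.59 degrees, less where a joint would pass 70% of its speed; a pose out of reach is approached as far as the arm can. A call with a gripper value outside its range is refused whole. "gripper" is the finger opening in m, from 0 to 0.0951, set as the call begins (left out, the last holds). The fingers move at their own pace and stop on an object; the grip force is fixed at half the most. Time passes only in rows, so rows that do not move let the fingers close. It gives the time, the measured TCP pose, the force, the opening and the grip force at its end, in the units of the state.
- state(): the state, without advancing time (a new reading comes with each control period).
- read_camera(name): name is "scene" or "top"; returns a dict with "color" (400x640x3 uint8, red, green, blue), "range_z" (400x640 float32, mm along the optical axis (not along the pixel's ray), 0 where there is no reading), "fx", "fy", "cx", "cy" (pixels), "extrinsics" (4x4, takes a point from camera to world coordinates). Camera axes: x right, y up, looking along -z (the intrinsics and any distortion apply to the point x, -y, -z); pixel columns grow to the right and rows downward; lengths in mm; the calibration is good to about 2 mm. A picture is of the moment at which its call begins.
- job_done(): hands the job in; it is judged then, once.
The state is a dict: "t": time; "joints": joint angles; "qvel": joint speeds; "tau": joint torques, N m; "eef_pos": TCP position; "tcp_rot": TCP orientation; "ft_force": force on the tool from outside, world axes, zero at the start; "moment": the same for the moment, N m; "opening": opening from 0.0 (shut) to 1.0 (fully open); "grip_force": force on a finger pad.
Only numpy, scipy, OpenCV 4.12 (cv2) and the standard library are available. Lean on these libraries where they do the work, as an engineer would, in place of code of your own. Each camera call takes 0.05 s, during which the arm holds its last target. There are 200 camera calls.

TASK

Index the decorating wheel one hole on, so that the next side of the vase comes round: with a fingertip press the red plunger down, keep it down while you swing the turntable to the neighbouring hole with the blue marker (not towards the yellow one), then let the plunger spring fully up into that hole and take your hand away. Touch only the wheel and its plunger: the vase must ride round standing in its place on the turntable, and nothing is picked up or knocked.

Things in the scene. Friction and masses are not known exactly. Their poses are not given: they have to be found in the camera images.
- plunger_cap (a point): Centre of the floor of the plunger's red dished cap: the face to press (straight down). The cap is a shallow round cup, 62 mm outside, 54 mm inside, its rim 8 mm above this floor, on a steel stem at the end of a short dark arm of the turntable; it stands 160 mm out from the wheel's axis, floor 92 mm above the table at rest, and travels with the turntable. Its underside clears the arm by 5 mm when fully in; nothing beneath it but the arm
- plunger (a joint): Plunger travel, m: 0 = sprung fully up (brass tooth in a hole of the ring, turntable locked), positive = pressed down. From 0.0105 the tooth is below the ring and the turntable swings freely; stop at 0.015. Spring: about 4 N at first, 7 N at the stop. Let go within 3 mm (at the ring) of a hole it snaps up into it; further off it stays in, riding under the ring
- turntable (a joint): Angle of the turntable on its fixed base, rad: 0 = the hole in which it starts, positive = counterclockwise seen from above. Eight holes, 0.785 rad (45 degrees) apart. Turns with little drag (under 1 N at the cap), no end stop within 3 rad
- wheel_center (a point): On the wheel's vertical axis, at the top of the round wooden turntable (180 mm across, 70 mm above the table). Below it is the fixed light grey index ring, 284 mm across, top 50 mm above the table, with eight open slots (the holes, 16 mm wide) round its edge. The base is fixed, somewhere in front of the robot, the plunger on the robot's side of it
- index_point (a point): Point of the turntable in line with the plunger, 103 mm out from the axis and 50 mm above the table. It lies over a marker when the plunger is in that marker's hole
- mark_next: BLUE round marker, 21 mm across, 3 mm thick, fixed on the index ring 103 mm out from the axis, just inside the hole to turn to. It is one hole away from the starting hole, to one side or the other (clockwise or counterclockwise). Origin at the centre of its underside
- mark_done: YELLOW round marker, same size, just inside the neighbouring hole on the opposite side (the one already done). Origin at the centre of its underside
- vase_center (a point): Middle (36 mm up) of the loose cream vase with a blue band, 78 mm across, 72 mm tall, 0.3 kg, standing upright near the centre of the turntable and riding round on it; z along the vase's axis
- pink_cup: Bystander, loose, to be left alone: pink ceramic cup, 66 mm across, 65 mm tall. Origin at the centre of its underside, on the table
- glaze_jar: Bystander, loose, to be left alone: glass glaze jar with blue label, 68 mm across, 95 mm tall. Origin at the centre of its underside, on the table
- plaster_mould: Bystander, loose, to be left alone: white two-part plaster mould, 100 x 75 x 64 mm tall. Origin at the centre of its underside, on the table
- clay_bowl: Bystander, loose, to be left alone: brown bowl-shaped test piece, 84 mm across, 38 mm tall. Origin at the centre of its underside, on the table
- blue_tile: Bystander, loose, to be left alone: blue sample tile, 85 x 55 x 8 mm, lying flat. Origin at the centre of its underside, on the table
- clay_tile: Bystander, loose, to be left alone: red-brown ribbed sample tile, 70 x 45 x 9 mm, lying flat. Origin at the centre of its underside, on the table
- wood_rib: Bystander, loose, to be left alone: wooden scraper, 100 x 32 x 7 mm, lying flat. Origin at the centre of its underside, on the table
There are look-alikes about, which are no part of the job. What is shaped like the part that bears vase_center but green is not meant.

How it is judged (in metres and radians):
On the way, in this order (a step that is already met when the one before it is completed fails the run):
1. the plunger is pressed in until the turntable is unlocked (value of joint plunger above 0.0095 m), for 0.05 s.
2. the plunger has sprung up in the hole with the blue marker (horizontal distance between index_point and mark_next below 0.004 m and value of joint plunger below 0.002 m), for 0.2 s.
At the end, for the whole second after the job is handed in: The turntable stands still with its index point within 4 mm of the blue marker, the plunger is up to within 2 mm, and the vase stands upright on the turntable within 25 mm of the axis (all of step 2 and velocity of joint turntable between -0.03 and 0.03 rad/s and linear speed of vase below 0.02 m/s and angle between vase_center's own z axis and vertical below 0.1 rad and height (world z) of vase_center between 0.101 and 0.111 m and horizontal distance between vase_center and wheel_center below 0.025 m); the robot touches nothing.
It fails at once if the turntable is swung the wrong way, towards the yellow marker (about a quarter of the way to it) (horizontal distance between index_point and mark_done below 0.062 m).
It fails at once if the vase is lifted, tipped, or shifted off its place on the turntable (more than 25 mm from the axis) (height (world z) of vase_center above 0.118 m or height (world z) of vase_center below 0.098 m or angle between vase_center's own z axis and vertical above 0.25 rad or horizontal distance between vase_center and wheel_center above 0.025 m).
It fails at once if a bystander is moved by more than 15 mm (distance of any of pink_cup, glaze_jar, plaster_mould, clay_bowl, blue_tile, clay_tile, wood_rib from where it was at the start of the episode above 0.015 m).
It also fails if it takes over 48 s, if anything falls off the work surface, if the arm or the gripper's body presses on something with over 40 N, if the wrist force passes 120 N, or if a joint passes its speed limit or range.

## Working session

There is one attempt and no reset: what is moved stays moved. The work goes in short steps, Python scripts to look and compute and a tool call to move; the robot and the scene stay as the last step left them, time stands still between calls to the robot, and variables do not carry over. Pictures are saved under pics/ and viewed, at most 10 in all, crops included, and the job is handed in when it is done.

Besides the shell and the picture viewer there is one more tool, called after "Request:" as a command line: name --argument value ..., lists and objects as JSON in quotes. arm_command: Moves the arm, as the interface text tells. Its arguments: {"type":"object","properties":{"deltas":{"type":"array"},"gripper":{"type":"number"}},"required":["deltas"]}

```bash
mkdir -p pics
cat > h.py <<'E'
import numpy as np,cv2
from cell import state,read_camera,job_done
def pts(c):
    h,w=c["range_z"].shape; u,v=np.meshgrid(np.arange(w),np.arange(h)); z=c["range_z"]
    P=np.stack([(u-c["cx"])/c["fx"]*z,-(v-c["cy"])/c["fy"]*z,-z,np.ones_like(z)],-1)
    return (P@np.array(c["extrinsics"]).T)[...,:3]
def save(c,n): cv2.imwrite(n,c["color"][...,::-1])
E
python3 - <<'E'
from h import *
print(state())
for n in("top","scene"):
    c=read_camera(n); save(c,f"pics/{n}0.png"); np.save(n+".npy",pts(c)); np.save(n+"c.npy",c["color"])
    print(np.round(c["extrinsics"],2),c["fx"])
E
```

```text
{'t': 0.0, 'joints': array([ 1.19238452e+00,  4.91530456e-01,  1.55945433e+00, -2.54500569e-05,
        1.09169902e+00, -1.05593880e-01]), 'qvel': array([-8.01898911e-04,  4.44962794e-05, -7.85347793e-04,  1.39551331e-03,
       -2.01925595e-04,  1.17821720e-03]), 'tau': array([ 1.92448519e-03, -6.12647510e+01, -2.58174008e+01,  6.92636962e-02,
        4.82207327e-02, -8.37184189e-05]), 'eef_pos': array([168.28934316, 601.65092153, 206.17815656]), 'tcp_rot': array([-3.14050520e+00, -9.25587510e-05,  2.86878643e+00]), 'ft_force': array([ 0.17296252, -0.48034713, -0.89523597]), 'moment': array([-0.00219045,  0.00048957, -0.0988878 ]), 'grip_force': 0.0, 'opening': 1.0024959954351678}
[[ 1.00000e-02  9.80000e-01 -2.00000e-01  3.38980e+02]
 [-1.00000e+00  1.00000e-02 -0.00000e+00 -6.82000e+00]
 [-0.00000e+00  2.00000e-01  9.80000e-01  1.41799e+03]
 [ 0.00000e+00  0.00000e+00  0.00000e+00  1.00000e+00]] 500.8860668906471
[[-5.40000e-01 -4.40000e-01  7.10000e-01  1.69616e+03]
 [ 8.40000e-01 -2.80000e-01  4.60000e-01  7.20330e+02]
 [-0.00000e+00  8.50000e-01  5.20000e-01  8.84020e+02]
 [ 0.00000e+00  0.00000e+00  0.00000e+00  1.00000e+00]] 506.0198451698925
```

View pics/top0.png

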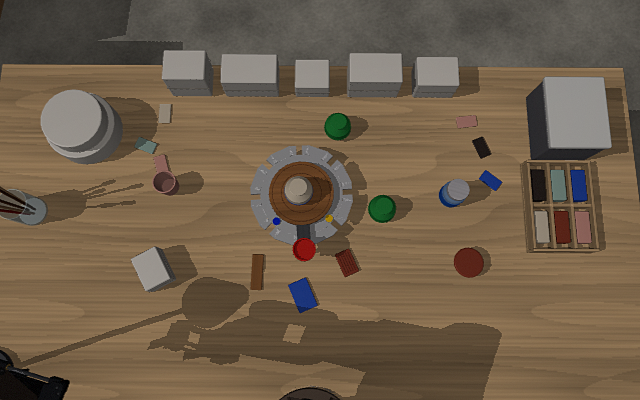

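View pics/scene0.png

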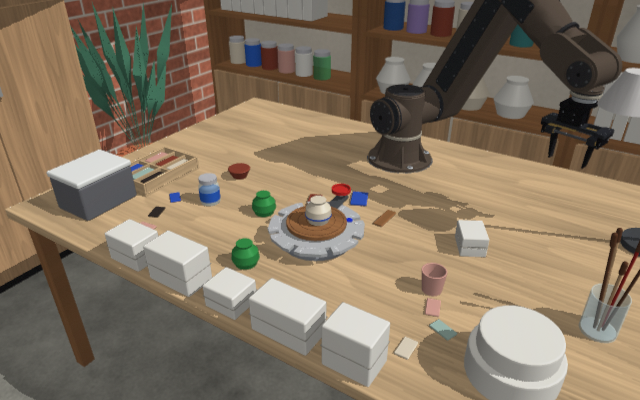

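The top view shows the red cap at (304,249), the blue marker at (276,221), the yellow one at (329,218) and the vase at (298,189). Image left is +y, so the wheel turns clockwise and the plunger moves towards +y.

Run:
```python
from h import *
for n,bx in(("top",(240,360,140,270)),("scene",(260,380,170,260))):
    P=np.load(n+".npy");C=np.load(n+"c.npy");H=cv2.cvtColor(C,cv2.COLOR_RGB2HSV).astype(int)
    m=np.zeros(P.shape[:2],bool);m[bx[2]:bx[3],bx[0]:bx[1]]=1
    h,s,v=H[...,0],H[...,1],H[...,2];X,Y,Z=P[...,0],P[...,1],P[...,2]
    def rep(k,q):
        q=q&m
        if q.sum(): p=P[q];print(n,k,q.sum(),np.median(p,0).round(1),p.min(0).round(),p.max(0).round())
    red=((h<4)|(h>176))&(s>200)
    rep("cap",red&(Z>80)); rep("capfloor",red&(Z>86)&(Z<96))
    rep("blue",(h>110)&(h<128)&(s>180)&(Z>45)&(Z<60)); rep("yel",(h>18)&(h<32)&(s>180)&(Z>45)&(Z<60))
    rep("vase",(Z>120)&(Z<150))
    q=m&(Z>44)&(Z<54)&(s<60)
    rep("ring",q)
    if n=="top":
        hull=cv2.convexHull(P[q][:,:2].astype(np.float32)); print(cv2.minEnclosingCircle(hull))
    q=m&(Z>65)&(Z<75)&(h<20)&(s>90)&~red
    rep("wood",q);print(cv2.minEnclosingCircle(P[q][:,:2].astype(np.float32)))
    q=red&m&(Z>80);print("capc",cv2.minEnclosingCircle(P[q][:,:2].astype(np.float32)))
    # heights near path
    if n=="top":
        for nm,(u,w) in dict(greenjar=(382,208),bluetile=(303,295),rib=(258,270),mould=(150,268),cup=(166,182)).items():print(nm,P[w,u].round())
```

```text
top cap 411 [485.3  17.4  94. ] [339. -12.  84.] [ 515.   46. 1418.]
top capfloor 276 [485.4  17.4  92.5] [459.  -7.  87.] [515.  46.  96.]
top blue 41 [567.   96.   54.2] [558.  87.  49.] [575. 105.  58.]
top yel 39 [576.2 -50.2  54.1] [567. -59.  48.] [584. -42.  58.]
top vase 467 [639.7  33.7 138.2] [609.  -0. 120.] [678.  69. 150.]
top ring 3419 [646.2  26.5  50.5] [ 503. -115.   44.] [788. 171.  54.]
((644.696533203125, 27.950862884521484), 144.91287231445312)
top wood 2329 [636.9  21.4  70.8] [555. -61.  65.] [732. 116.  75.]
((644.2630004882812, 27.993371963500977), 89.97181701660156)
capc ((426.656005859375, 9.32351303100586), 89.15286254882812)
greenjar [ 601. -195.   73.]
bluetile [367.  20.  11.]
rib [435. 147.  11.]
mould [434. 432.  62.]
cup [687. 421.   7.]
scene cap 164 [483.7  18.5  94.3] [450. -12.  85.] [1696.  720.  884.]
scene capfloor 106 [477.1  16.1  93. ] [450. -12.  87.] [515.  45.  96.]
scene blue 12 [565.6  95.6  51.5] [558.  90.  49.] [574. 106.  57.]
scene vase 276 [656.5  43.4 132.2] [619.   6. 120.] [679.  69. 146.]
scene ring 2085 [701.6  73.8  49.9] [ 501. -116.   44.] [791. 174.  54.]
scene wood 1151 [673.   51.8  70. ] [553. -60.  65.] [738. 121.  75.]
((645.3673706054688, 32.559471130371094), 92.88903045654297)
capc ((1076.230224609375, 359.98529052734375), 717.0471801757812)
```

Measurements agree with the given sizes:

| Item | Position (mm) | Radius from axis | Angle |
|---|---|---|---|
| Axis | (644.5, 28) | – | – |
| Cap | (485.3, 17.4) | 159.6 mm | 183.8° |
| Blue marker | – | 103.1 mm | 138.7° |

Next I'll close the gripper and move above the cap.

Request:
arm_command --deltas '[{"dx": 0.008,"dy": -0.0146},{"dx": 0.016,"dy": -0.0293},{"dx": 0.016,"dy": -0.0293},{"dx": 0.016,"dy": -0.0293},{"dx": 0.016,"dy": -0.0293},{"dx": 0.016,"dy": -0.0293},{"dx": 0.016,"dy": -0.0293},{"dx": 0.016,"dy": -0.0293},{"dx": 0.016,"dy": -0.0293},{"dx": 0.016,"dy": -0.0293},{"dx": 0.016,"dy": -0.0293},{"dx": 0.016,"dy": -0.0293},{"dx": 0.016,"dy": -0.0293},{"dx": 0.016,"dy": -0.0293},{"dx": 0.016,"dy": -0.0293},{"dx": 0.016,"dy": -0.0293},{"dx": 0.016,"dy": -0.0293},{"dx": 0.016,"dy": -0.0293},{"dx": 0.016,"dy": -0.0293},{"dx": 0.016,"dy": -0.0293}]' --gripper 0

```text
$.deltas[0]: bad value
```

Request:
arm_command --deltas '[{"dx": 0.016,"dy": -0.0293},{"dx": 0,"dy": 0},{"dx": 0,"dy": 0},{"dx": 0,"dy": 0}]'

```text
$.deltas[0]: bad value
```

Request:
arm_command --deltas '[{"dx": 0.008,"dy": -0.0146,"dz": 0.0,"yaw": 0.0},{"dx": 0.016,"dy": -0.0293,"dz": 0.0,"yaw": 0.0}]' --gripper 0

```text
t: 0.3
eef_pos: [191.9, 558.3, 206.0]
tcp_rot: [-3.141, -0.0, 2.871]
ft_force: [1.5, -0.5, -0.6]
opening: 0.885
grip_force: 0.0
```

Request:
arm_command --deltas '[{"dx": 0.0147,"dy": -0.027,"dz": 0,"yaw": 0},{"dx": 0.0147,"dy": -0.027,"dz": 0,"yaw": 0},{"dx": 0.0147,"dy": -0.027,"dz": 0,"yaw": 0},{"dx": 0.0147,"dy": -0.027,"dz": 0,"yaw": 0},{"dx": 0.0147,"dy": -0.027,"dz": 0,"yaw": 0},{"dx": 0.0147,"dy": -0.027,"dz": 0,"yaw": 0},{"dx": 0.0147,"dy": -0.027,"dz": 0,"yaw": 0},{"dx": 0.0147,"dy": -0.027,"dz": 0,"yaw": 0},{"dx": 0.0147,"dy": -0.027,"dz": 0,"yaw": 0},{"dx": 0.0147,"dy": -0.027,"dz": 0,"yaw": 0},{"dx": 0.0147,"dy": -0.027,"dz": 0,"yaw": 0},{"dx": 0.0147,"dy": -0.027,"dz": 0,"yaw": 0},{"dx": 0.0147,"dy": -0.027,"dz": 0,"yaw": 0},{"dx": 0.0147,"dy": -0.027,"dz": 0,"yaw": 0},{"dx": 0.0147,"dy": -0.027,"dz": 0,"yaw": 0},{"dx": 0.0147,"dy": -0.027,"dz": 0,"yaw": 0},{"dx": 0.0147,"dy": -0.027,"dz": 0,"yaw": 0},{"dx": 0.0147,"dy": -0.027,"dz": 0,"yaw": 0},{"dx": 0.0147,"dy": -0.027,"dz": 0,"yaw": 0},{"dx": 0.0147,"dy": -0.027,"dz": 0,"yaw": 0}]'

```text
t: 2.3
eef_pos: [486.7, 16.8, 206.6]
tcp_rot: [3.142, -0.0, 2.869]
ft_force: [0.3, 0.5, -0.3]
opening: 0.002
grip_force: 0.0
```

Request:
arm_command --deltas '[{"dx": 0,"dy": 0,"dz": 0,"yaw": 0},{"dx": 0,"dy": 0,"dz": 0,"yaw": 0},{"dx": 0,"dy": 0,"dz": 0,"yaw": 0}]'

```text
t: 2.6
eef_pos: [485.8, 18.6, 206.6]
tcp_rot: [3.142, -0.001, 2.869]
ft_force: [-0.2, 0.1, -0.5]
opening: 0.002
grip_force: 0.0
```

Request:
arm_command --deltas '[{"dx": 0,"dy": -0.001,"dz": -0.02,"yaw": 0},{"dx": 0,"dy": 0,"dz": -0.025,"yaw": 0},{"dx": 0,"dy": 0,"dz": -0.02,"yaw": 0},{"dx": 0,"dy": 0,"dz": -0.014,"yaw": 0},{"dx": 0,"dy": 0,"dz": -0.008,"yaw": 0},{"dx": 0,"dy": 0,"dz": -0.006,"yaw": 0},{"dx": 0,"dy": 0,"dz": 0,"yaw": 0},{"dx": 0,"dy": 0,"dz": 0,"yaw": 0}]'

```text
t: 3.4
eef_pos: [486.6, 17.2, 114.2]
tcp_rot: [3.141, 0.001, 2.869]
ft_force: [-1.0, -0.4, 1.2]
opening: 0.004
grip_force: 0.0
```

Run:
```python
from h import *
c=read_camera("scene"); cv2.imwrite("pics/s1.png",cv2.resize(c["color"][150:260,240:420,::-1],None,fx=4,fy=4,interpolation=cv2.INTER_CUBIC)); s=state();print(s["eef_pos"],s["ft_force"])
```

```text
[486.63102223  17.08888954 114.31998896] [ 0.11317231 -0.22368663  0.38804951]
```

View pics/s1.png

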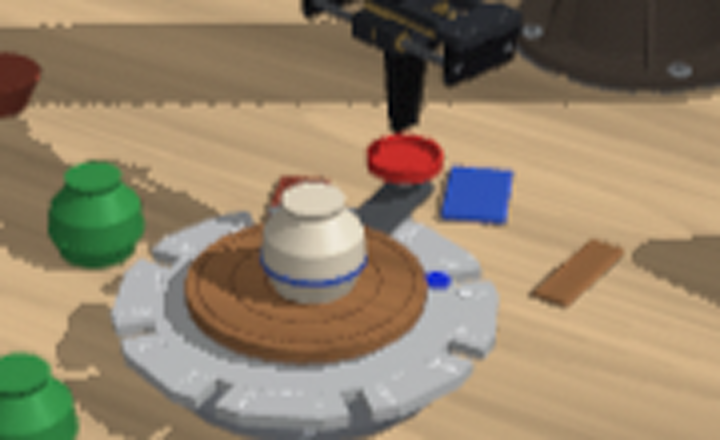

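The finger is above the cap, but its tip (crop about (400,130)) looks higher or further back than I expected. I'll check it against the depth image.

Run:
```python
from h import *
for n in("scene","top"):
    c=read_camera(n);P=pts(c);E=np.linalg.inv(np.array(c["extrinsics"]))
    for q in([486.6,17,95.3],[485.3,17.4,92]):
        p=E@np.array(q+[1]);print(n,q,(c["cx"]+c["fx"]*p[0]/-p[2]).round(1),(c["cy"]+c["fy"]*p[1]/p[2]).round(1))
    if n=="scene":
        for v in range(170,192,2):print(v,[tuple(P[v,u].round().astype(int).tolist())+tuple(c["color"][v,u].tolist()) for u in(337,340,343)])
print(state()["eef_pos"])
```

```text
scene [486.6, 17, 95.3] 339.8 189.2
scene [485.3, 17.4, 92] 340.1 190.0
170 [(498, 12, 167, 14, 14, 14), (498, 22, 170, 9, 9, 8), (492, 30, 169, 13, 13, 14)]
172 [(494, 10, 158, 14, 12, 12), (497, 22, 163, 14, 14, 14), (488, 28, 160, 15, 13, 14)]
174 [(498, 12, 153, 13, 13, 14), (500, 24, 158, 13, 12, 13), (490, 29, 155, 14, 15, 15)]
176 [(498, 12, 146, 11, 14, 16), (499, 24, 150, 10, 11, 13), (487, 28, 146, 16, 16, 17)]
178 [(500, 13, 140, 12, 11, 12), (497, 23, 142, 13, 14, 13), (488, 28, 139, 23, 23, 24)]
180 [(498, 13, 133, 88, 75, 59), (501, 25, 138, 14, 13, 12), (477, 22, 125, 36, 33, 29)]
182 [(500, 14, 126, 138, 116, 89), (494, 21, 126, 69, 43, 33), (287, -87, -1, 203, 167, 128)]
184 [(473, -2, 102, 203, 46, 42), (463, 4, 99, 164, 36, 33), (462, 14, 102, 157, 36, 31)]
186 [(475, 0, 96, 189, 44, 40), (460, 2, 90, 195, 45, 41), (458, 12, 92, 166, 38, 35)]
188 [(477, 1, 90, 200, 46, 41), (473, 9, 91, 198, 45, 41), (463, 15, 88, 198, 45, 41)]
190 [(492, 10, 93, 200, 45, 41), (487, 18, 93, 198, 45, 41), (480, 25, 92, 200, 47, 43)]
top [486.6, 17, 95.3] 304.1 248.4
top [485.3, 17.4, 92] 303.9 249.0
[486.60420206  17.00535854 114.28646828]
```

By row and depth the tip is near z≈122, higher than nominal. I'll descend slowly on force feedback.

Request:
arm_command --deltas '[{"dx": -0.001,"dy": 0,"dz": -0.003,"yaw": 0},{"dx": 0,"dy": 0,"dz": -0.003,"yaw": 0},{"dx": 0,"dy": 0,"dz": -0.003,"yaw": 0},{"dx": 0,"dy": 0,"dz": 0,"yaw": 0},{"dx": 0,"dy": 0,"dz": 0,"yaw": 0}]'

```text
t: 4.05
eef_pos: [485.3, 17.0, 104.6]
tcp_rot: [3.142, -0.0, 2.869]
ft_force: [0.4, 0.7, 0.0]
opening: 0.008
grip_force: 0.0
```

Run:
```python
from h import *
c=read_camera("scene"); cv2.imwrite("pics/s2.png",cv2.resize(c["color"][140:230,280:400,::-1],None,fx=6,fy=6,interpolation=cv2.INTER_CUBIC)); s=state();print(s["eef_pos"],s["ft_force"])
```

```text
[485.38288047  17.01312041 104.71772635] [ 0.44613697  0.52756029 -0.87185432]
```

View pics/s2.png

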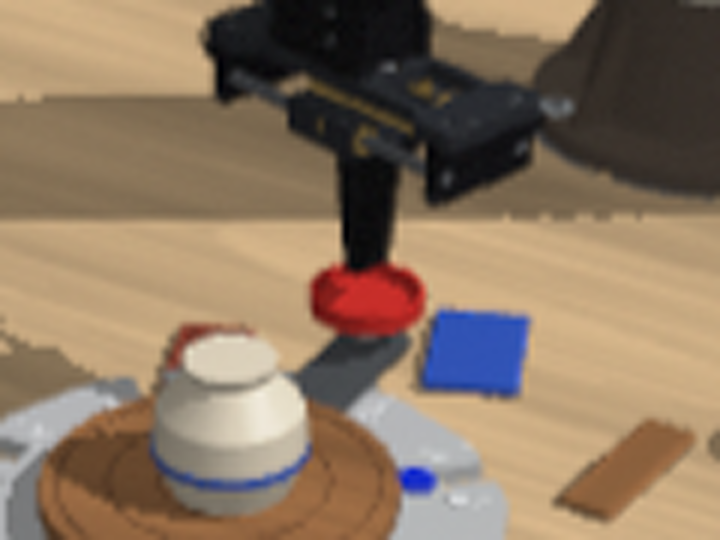

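The tip (crop (365,265)) is centred over the cup but still about 15–18 mm above the floor, with no force. I'll keep going down.

Request:
arm_command --deltas '[{"dx": 0,"dy": 0,"dz": -0.004,"yaw": 0},{"dx": 0,"dy": 0,"dz": -0.004,"yaw": 0},{"dx": 0,"dy": 0,"dz": -0.002,"yaw": 0},{"dx": 0,"dy": 0,"dz": 0,"yaw": 0},{"dx": 0,"dy": 0,"dz": 0,"yaw": 0}]'

```text
t: 4.6
eef_pos: [485.4, 17.0, 94.7]
tcp_rot: [3.142, -0.0, 2.869]
ft_force: [0.2, 0.7, 0.3]
opening: 0.005
grip_force: 0.0
```

Request:
arm_command --deltas '[{"dx": 0,"dy": 0,"dz": -0.003,"yaw": 0},{"dx": 0,"dy": 0,"dz": -0.002,"yaw": 0},{"dx": 0,"dy": 0,"dz": 0,"yaw": 0},{"dx": 0,"dy": 0,"dz": 0,"yaw": 0}]'

```text
t: 5.0
eef_pos: [485.4, 17.0, 89.7]
tcp_rot: [3.142, -0.0, 2.869]
ft_force: [1.0, -0.1, 0.2]
opening: 0.009
grip_force: 0.0
```

Run:
```python
from h import *
c=read_camera("scene");P=pts(c); s=state();print(s["eef_pos"],s["ft_force"])
for v in range(176,194):print(v,P[v,341].round(),c["color"][v,341])
```

```text
[485.39758315  17.01129961  89.74709868] [-0.11838692  0.09359056 -0.40241707]
176 [497.  26. 150.] [14 14 12]
177 [499.  28. 148.] [13 13 13]
178 [493.  24. 141.] [14 12 14]
179 [492.  24. 137.] [13 15 15]
180 [497.  26. 136.] [11 10  9]
181 [497.  26. 132.] [13 13 13]
182 [494.  25. 127.] [14 14 14]
183 [499.  28. 127.] [15 14 16]
184 [498.  27. 122.] [13 11 13]
185 [491.  24. 115.] [15 15 14]
186 [498.  27. 115.] [12 12 12]
187 [487.  21. 105.] [15 15 16]
188 [488.  22. 102.] [44 21 21]
189 [483.  19.  95.] [129  31  28]
190 [479.  17.  89.] [199  45  41]
191 [492.  24.  93.] [195  44  39]
192 [496.  27.  92.] [179  40  36]
193 [511.  36.  99.] [156  34  31]
```

The tip is now about 8–12 mm above the floor. It sits roughly 12 mm above the reported TCP, not 19 mm below it, so I'll rely on force.

Request:
arm_command --deltas '[{"dx": 0,"dy": 0,"dz": -0.003,"yaw": 0},{"dx": 0,"dy": 0,"dz": -0.003,"yaw": 0},{"dx": 0,"dy": 0,"dz": 0,"yaw": 0},{"dx": 0,"dy": 0,"dz": 0,"yaw": 0}]'

```text
t: 5.45
eef_pos: [485.4, 17.0, 83.8]
tcp_rot: [3.141, -0.0, 2.869]
ft_force: [0.1, -0.4, 3.1]
opening: 0.006
grip_force: 1.3
```

Request:
arm_command --deltas '[{"dx": 0,"dy": 0,"dz": -0.003,"yaw": 0},{"dx": 0,"dy": 0,"dz": 0,"yaw": 0},{"dx": 0,"dy": 0,"dz": 0,"yaw": 0}]'

```text
t: 5.75
eef_pos: [485.4, 17.0, 80.7]
tcp_rot: [3.142, 0.0, 2.869]
ft_force: [-0.2, 0.7, 3.9]
opening: 0.004
grip_force: 1.6
```

Request:
arm_command --deltas '[{"dx": 0,"dy": 0,"dz": -0.003,"yaw": 0},{"dx": 0,"dy": 0,"dz": 0,"yaw": 0},{"dx": 0,"dy": 0,"dz": 0,"yaw": 0}]'

```text
t: 6.05
eef_pos: [485.4, 17.0, 77.7]
tcp_rot: [3.142, 0.0, 2.869]
ft_force: [0.3, 0.1, 3.6]
opening: 0.004
grip_force: 1.9
```

Request:
arm_command --deltas '[{"dx": 0,"dy": 0,"dz": -0.003,"yaw": 0},{"dx": 0,"dy": 0,"dz": -0.001,"yaw": 0},{"dx": 0,"dy": 0,"dz": 0,"yaw": 0},{"dx": 0,"dy": 0,"dz": 0,"yaw": 0}]'

```text
t: 6.45
eef_pos: [485.4, 17.0, 73.8]
tcp_rot: [3.141, 0.0, 2.869]
ft_force: [-0.4, 0.6, 4.6]
opening: 0.003
grip_force: 2.4
```

Request:
arm_command --deltas '[{"dx": 0,"dy": 0,"dz": -0.002,"yaw": 0},{"dx": 0,"dy": 0,"dz": 0,"yaw": 0},{"dx": 0,"dy": 0,"dz": 0,"yaw": 0}]'

```text
t: 6.75
eef_pos: [485.4, 17.0, 71.8]
tcp_rot: [3.141, 0.0, 2.869]
ft_force: [-0.3, -0.6, 5.2]
opening: 0.003
grip_force: 2.6
```

Run:
```python
from h import *
for i in range(2):
    c=read_camera("scene");P=pts(c); s=state();print(s["eef_pos"],s["ft_force"])
    H=cv2.cvtColor(c["color"],cv2.COLOR_RGB2HSV);q=((H[...,0]<4)|(H[...,0]>176))&(H[...,1]>190)&(P[...,2]>60)&(P[...,2]<110)
    q[:170]=0;q[210:]=0;q[:,:320]=0;q[:,370:]=0
    v,u=np.nonzero(q);print(q.sum(),u.min(),u.max(),v.min(),v.max(),np.median(P[q],0),P[q].min(0),P[q].max(0))
cv2.imwrite("pics/s3.png",cv2.resize(c["color"][150:230,290:390,::-1],None,fx=6,fy=6,interpolation=cv2.INTER_CUBIC))
```

```text
[485.41942584  17.0066765   71.85488304] [-0.96193632 -0.38437957  4.22809525]
122 332 349 188 198 [491.59176057  25.99026939  83.01483507] [455.41748531 -10.30199291  75.14278422] [517.84911139  52.36553721  90.88190114]
[485.45460904  17.00789797  71.88050168] [-0.89967304 -0.16104267  5.00300652]
121 332 349 188 198 [491.82405954  25.58679752  82.31019166] [454.27450464 -10.49708458  75.53077557] [520.45464038  52.55415207  90.97445754]
```

View pics/s3.png

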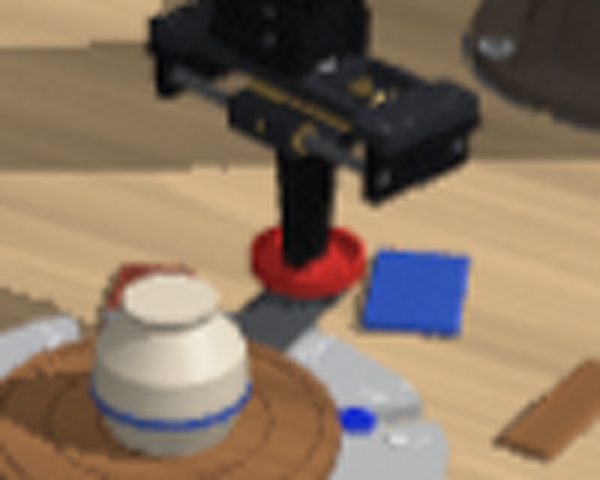

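Fingertip is in the cup (crop (305,260)) and the cap has dropped about 12 mm. I'll go 1 mm steps further to confirm margin.

Request:
arm_command --deltas '[{"dx": 0,"dy": 0,"dz": -0.001,"yaw": 0},{"dx": 0,"dy": 0,"dz": 0,"yaw": 0},{"dx": 0,"dy": 0,"dz": 0,"yaw": 0}]'

```text
t: 7.15
eef_pos: [485.4, 17.0, 70.9]
tcp_rot: [3.141, 0.0, 2.869]
ft_force: [-0.1, -0.3, 5.3]
opening: 0.006
grip_force: 2.7
```

Request:
arm_command --deltas '[{"dx": 0,"dy": 0,"dz": -0.001,"yaw": 0},{"dx": 0,"dy": 0,"dz": 0,"yaw": 0},{"dx": 0,"dy": 0,"dz": 0,"yaw": 0}]'

```text
t: 7.45
eef_pos: [485.4, 17.0, 69.9]
tcp_rot: [3.141, 0.0, 2.869]
ft_force: [-0.0, 0.3, 5.9]
opening: 0.003
grip_force: 2.8
```

Well pressed, with no hard stop. I'll do the first 5° of the swing and check the force.

Request:
arm_command --deltas '[{"dx": -0.0001,"dy": 0.0019,"dz": 0,"yaw": -0.7},{"dx": -0.0001,"dy": 0.004,"dz": 0,"yaw": -1.4},{"dx": -0.0001,"dy": 0.004,"dz": 0,"yaw": -1.45},{"dx": -0.0001,"dy": 0.004,"dz": 0,"yaw": -1.45}]'

```text
t: 7.85
eef_pos: [485.1, 31.0, 69.9]
tcp_rot: [3.141, 0.0, 2.78]
ft_force: [-0.3, 0.8, 6.2]
opening: 0.003
grip_force: 2.8
```

Request:
arm_command --deltas '[{"dx": 0.0003,"dy": 0.0046,"dz": 0,"yaw": -1.65},{"dx": 0.0003,"dy": 0.0047,"dz": 0,"yaw": -1.65},{"dx": 0.0003,"dy": 0.0046,"dz": 0,"yaw": -1.7},{"dx": 0.0007,"dy": 0.0046,"dz": 0,"yaw": -1.65},{"dx": 0.0007,"dy": 0.0046,"dz": 0,"yaw": -1.65},{"dx": 0.0007,"dy": 0.0046,"dz": 0,"yaw": -1.7},{"dx": 0.001,"dy": 0.0045,"dz": 0,"yaw": -1.65},{"dx": 0.0011,"dy": 0.0045,"dz": 0,"yaw": -1.65},{"dx": 0.0011,"dy": 0.0045,"dz": 0,"yaw": -1.7}]'

```text
t: 8.75
eef_pos: [491.3, 72.3, 69.9]
tcp_rot: [3.141, 0.0, 2.519]
ft_force: [0.0, 0.2, 5.8]
opening: 0.006
grip_force: 2.8
```

```bash
cat > chk.py <<'E'
from h import *
s=state();print(s["eef_pos"],s["ft_force"])
for n in("top","scene"):
    c=read_camera(n);P=pts(c);X,Y,Z=P[...,0]-644.5,P[...,1]-28,P[...,2]
    H=cv2.cvtColor(c["color"],cv2.COLOR_RGB2HSV);red=((H[...,0]<4)|(H[...,0]>176))&(H[...,1]>190)
    q=red&(Z>60)&(Z<110)&(np.hypot(X,Y)>120)&(np.hypot(X,Y)<200)
    if q.sum()>8:
        o=cv2.minEnclosingCircle(np.stack([X[q],Y[q]],1).astype(np.float32));print(n,"cap",q.sum(),o,np.degrees(np.arctan2(*o[0][::-1])),"zmax",np.percentile(Z[q],95))
    q=(H[...,2]<110)&(H[...,1]<110)&(Z>52)&(Z<72)&(np.hypot(X,Y)>95)&(np.hypot(X,Y)<140)
    print(n,"arm",q.sum(),q.any() and np.degrees(np.median(np.arctan2(Y[q],X[q])%6.2832)))
    q=(Z>125)&(Z<150)&(np.hypot(X,Y)<60)
    print(n,"vase",q.sum(),q.any() and cv2.minEnclosingCircle(np.stack([X[q],Y[q]],1).astype(np.float32)))
save(c,"pics/last_scene.png")
E
python3 chk.py
```

```text
[491.29694668  72.28741013  69.92044795] [0.022444   0.22073457 5.75865694]
top arm 230 218.5100970739743
top vase 358 ((1.7568087577819824, 5.587368011474609), 32.90153503417969)
scene cap 125 ((-151.4644012451172, 50.857269287109375), 34.064178466796875) 161.4394706440587 zmax 86.96204586355398
scene arm 100 159.38297443153618
scene vase 216 ((6.707893371582031, 9.051717758178711), 33.07570266723633)
```

The cap follows (scene measures 161°, tool 164°). I'll do the remaining 25°.

Request:
arm_command --deltas '[{"dx": 0.0014,"dy": 0.0044,"dz": 0,"yaw": -1.65},{"dx": 0.0015,"dy": 0.0044,"dz": 0,"yaw": -1.65},{"dx": 0.0015,"dy": 0.0044,"dz": 0,"yaw": -1.7},{"dx": 0.0018,"dy": 0.0043,"dz": 0,"yaw": -1.65},{"dx": 0.0019,"dy": 0.0042,"dz": 0,"yaw": -1.65},{"dx": 0.0019,"dy": 0.0043,"dz": 0,"yaw": -1.7},{"dx": 0.0022,"dy": 0.0041,"dz": 0,"yaw": -1.65},{"dx": 0.0022,"dy": 0.0041,"dz": 0,"yaw": -1.65},{"dx": 0.0023,"dy": 0.004,"dz": 0,"yaw": -1.7},{"dx": 0.0025,"dy": 0.0039,"dz": 0,"yaw": -1.65},{"dx": 0.0026,"dy": 0.0039,"dz": 0,"yaw": -1.65},{"dx": 0.0026,"dy": 0.0038,"dz": 0,"yaw": -1.7},{"dx": 0.0028,"dy": 0.0036,"dz": 0,"yaw": -1.65},{"dx": 0.0022,"dy": 0.0028,"dz": 0,"yaw": -1.3},{"dx": 0.0018,"dy": 0.0022,"dz": 0,"yaw": -1.0},{"dx": 0.0012,"dy": 0.0014,"dz": 0,"yaw": -0.7},{"dx": 0.0007,"dy": 0.0008,"dz": 0,"yaw": -0.4},{"dx": 0,"dy": 0,"dz": 0,"yaw": 0},{"dx": 0,"dy": 0,"dz": 0,"yaw": 0}]'

```text
t: 10.75
eef_pos: [524.3, 132.9, 69.9]
tcp_rot: [3.141, -0.0, 2.083]
ft_force: [-0.7, 1.3, 7.2]
opening: 0.006
grip_force: 2.9
```

```bash
python3 chk.py; python3 -c "
import cv2
a=cv2.imread('pics/last_scene.png')[150:260,260:400];cv2.imwrite('pics/s4.png',cv2.resize(a,None,fx=5.4,fy=5.4,interpolation=cv2.INTER_CUBIC))"
```

```text
[524.28258484 132.8995305   69.94176561] [-0.74522931  1.2943892   7.15987145]
top arm 485 218.08451148314816
top vase 366 ((2.8236329555511475, 3.561584711074829), 32.01715087890625)
scene cap 146 ((-117.14457702636719, 107.44926452636719), 33.706520080566406) 137.47182118414796 zmax 86.9352697728398
scene arm 112 134.3006669382424
scene vase 211 ((7.194406509399414, 6.576186180114746), 31.475841522216797)
```

View pics/s4.png

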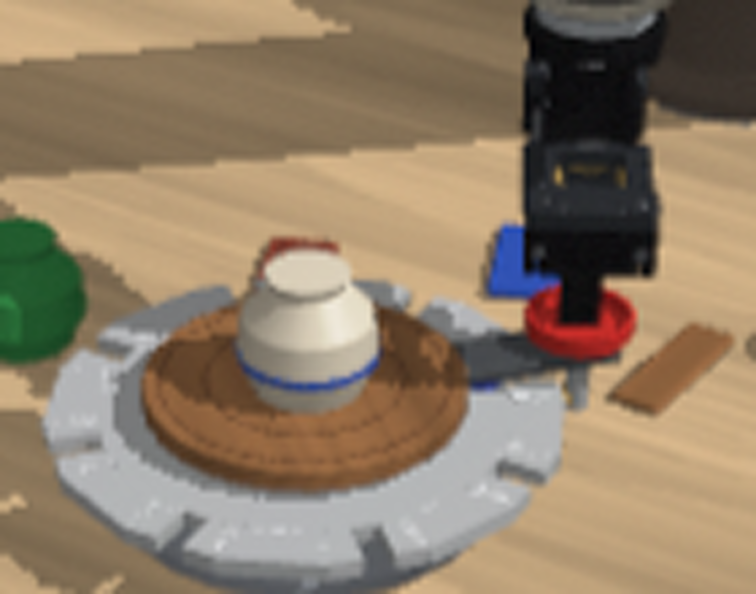

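The finger is still in the cup, the arm lies over the blue marker and the vase is undisturbed. I'll let the plunger up slowly; if it seats, force persists through the lift.

Request:
arm_command --deltas '[{"dx": 0,"dy": 0,"dz": 0.002,"yaw": 0},{"dx": 0,"dy": 0,"dz": 0.002,"yaw": 0},{"dx": 0,"dy": 0,"dz": 0.002,"yaw": 0},{"dx": 0,"dy": 0,"dz": 0.002,"yaw": 0},{"dx": 0,"dy": 0,"dz": 0.002,"yaw": 0},{"dx": 0,"dy": 0,"dz": 0,"yaw": 0},{"dx": 0,"dy": 0,"dz": 0,"yaw": 0}]'

```text
t: 11.55
eef_pos: [524.2, 132.7, 79.8]
tcp_rot: [3.142, -0.0, 2.082]
ft_force: [-1.1, 1.7, 4.6]
opening: 0.003
grip_force: 2.0
```

Force persists, so the tooth is in the hole. Retreating upward.

Request:
arm_command --deltas '[{"dx": 0,"dy": 0,"dz": 0.002,"yaw": 0},{"dx": 0,"dy": 0,"dz": 0.002,"yaw": 0},{"dx": 0,"dy": 0,"dz": 0.002,"yaw": 0},{"dx": 0,"dy": 0,"dz": 0.003,"yaw": 0},{"dx": 0,"dy": 0,"dz": 0.004,"yaw": 0},{"dx": 0,"dy": 0,"dz": 0.008,"yaw": 0},{"dx": 0,"dy": 0,"dz": 0.015,"yaw": 0},{"dx": 0,"dy": 0,"dz": 0.02,"yaw": 0},{"dx": 0,"dy": 0,"dz": 0.03,"yaw": 0},{"dx": 0,"dy": 0,"dz": 0.03,"yaw": 0},{"dx": 0,"dy": 0,"dz": 0.03,"yaw": 0}]'

```text
t: 12.65
eef_pos: [524.0, 132.7, 227.6]
tcp_rot: [3.141, 0.0, 2.083]
ft_force: [-0.4, -0.3, 0.0]
opening: 0.01
grip_force: 0.0
```

Request:
arm_command --deltas '[{"dx": -0.02,"dy": 0.02,"dz": 0.02,"yaw": 0},{"dx": -0.03,"dy": 0.03,"dz": 0,"yaw": 0},{"dx": -0.03,"dy": 0.03,"dz": 0,"yaw": 0},{"dx": -0.02,"dy": 0.03,"dz": 0,"yaw": 0},{"dx": -0.01,"dy": 0.03,"dz": 0,"yaw": 0},{"dx": 0,"dy": 0.03,"dz": 0,"yaw": 0},{"dx": 0,"dy": 0.03,"dz": 0,"yaw": 0},{"dx": 0,"dy": 0,"dz": 0,"yaw": 0},{"dx": 0,"dy": 0,"dz": 0,"yaw": 0},{"dx": 0,"dy": 0,"dz": 0,"yaw": 0}]'

```text
t: 13.65
eef_pos: [414.2, 332.0, 246.0]
tcp_rot: [-3.142, 0.0, 2.082]
ft_force: [-0.4, 0.2, 0.3]
opening: 0.007
grip_force: 0.0
```

```bash
python3 chk.py; python3 -c "
import cv2
a=cv2.imread('pics/last_scene.png')[150:260,260:400];cv2.imwrite('pics/s5.png',cv2.resize(a,None,fx=5.4,fy=5.4,interpolation=cv2.INTER_CUBIC))"
```

```text
[414.21158207 332.00884667 245.96174567] [-0.39808869  0.15743686  0.27602911]
top cap 407 ((-120.80736541748047, 104.81995391845703), 30.616512298583984) 139.05306756404556 zmax 102.46483740812319
top arm 443 163.54453672716727
top vase 356 ((1.5925304889678955, 5.204110622406006), 31.9173583984375)
scene cap 197 ((-118.61359405517578, 105.48455047607422), 34.548362731933594) 138.35290553443363 zmax 101.03605598732092
scene arm 127 135.39406441602972
scene vase 222 ((10.401826858520508, 11.222480773925781), 31.2600040435791)
```

View pics/s5.png

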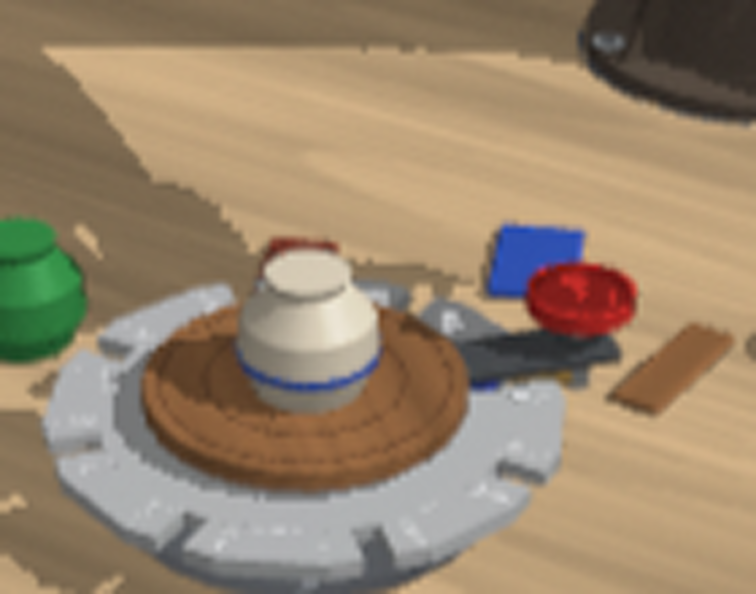

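The cap is fully up (rim about 102 mm) at 139.05°, against 138.7–138.8° for the blue hole. The arm lies over the blue marker and the vase is standing. The hand is clear, so I'm handing in.

```bash
python3 -c "
from cell import job_done
print(job_done())"
```

```text
the job is handed in; nothing more can be done
None
```

I handed the job in with the wheel one hole on at the blue marker: by the camera the plunger is fully up, the vase is standing in its place and the hand is clear. No verdict came back.

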